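# Ready the detent ball for the window latch

### The job

Refit a window latch's detent ball: first set the latch lever straight up, which opens the way in under the filling cup, and leave it there. Then lift the dish by its handle with the loose steel ball lying in it and, keeping the dish level and the ball in the middle hollow all the way (it rolls easily, so move smoothly and let it settle near the centre), turn it about a quarter turn so that its pouring lip points squarely at the latch from the cup's side, with the end of the lip a little above the cup and not touching it. Do not tip the ball in and do not put the dish down: finish still holding the dish there, steady and level, and leave the other hardware on the table alone.

Things in the scene. Friction and masses are not known exactly. Their poses are not given: they have to be found in the camera images.
- latch: Window latch fixed to the table: plate 100 x 120 x 8 mm (x by y), grey housing at x -40 to 16, 66 wide, top 40 high; at x 38 to 46 mm a cheek 30 mm wide, top 42 mm, the lever between. Origin: centre of the underside. x points from the cup's side to the lever's side, z up; robot on its -x side. Yaw within 0.2 rad of world. It is left or right of the robot's centre line, the dish on the other side.
- cup (a point): Centre of the mouth of the brass filling cup on the latch's housing: 30 mm outer diameter at the mouth, 50 mm above the table, at x = -20 mm, y = 0 in the latch frame.
- lever (a joint): Angle of the latch lever; the hinge lies along the latch's x axis. 0 = leaning 60 degrees from upright towards the latch's +y; grows as the lever rises; 1.047 = straight up; stop at 2.094 (60 degrees towards -y). Starts between 0 and 0.65. Stiff hinge (about 0.1 N m friction): it stays where it is left.
- lever_grip (a point): Centre of the cross grip at the lever's end: a steel cylinder 20 mm in diameter and 24 mm long, lying along the latch's x (the hinge's direction), free on all sides, on a 10 mm rod. 85 mm from the hinge axis, and always at x = 30 mm in the latch frame.
- lever_hinge (a point): Point on the lever's hinge axis in the lever's plane: x = 30 mm, y = 0, 32 mm above the table in the latch frame.
- dish: Loose round steel dish, about 0.2 kg, 120 mm diameter, rim 25 mm high, on a 72 mm foot. Origin: centre of its underside, z up. Inside, a nearly flat middle hollow of 30 mm radius, then steeper slopes to the rim. Pouring lip along +x; bail handle over the middle on posts at y = +-58 mm. At the start its x points to world +y within 0.2 rad: about a quarter turn anticlockwise from the latch's x.
- dish_handle (a point): Centre of the dish's wooden grip, right above the dish's centre, 105 mm above its underside: a straight block 70 mm long along the dish's y, 14 mm thick along its x, 22 mm high. The 70 mm long sides are the ones to pinch from above. There are 75 mm of free height between it and the ball's top.
- dish_lip (a point): End of the dish's pouring lip: a trough 26 mm wide and 31 mm high above the underside; this point is on its floor at x = 90 mm, y = 0, z = 25 mm in the dish frame (the lip ends at 95 mm; its underside is 3 mm below the point).
- dish_middle (a point): Centre of the dish's inner floor, 9 mm above its underside.
- ball_center (a point): Centre of the loose dark steel ball, 20 mm diameter, 33 g, lying in the dish's middle hollow. It rolls freely: jerks or a tilt of a few degrees set it rolling, and it swings a while before it settles.
- crank: Bystander: steel window crank lying on the table, 48 mm round base with an arm to 97 mm, 26 to 30 mm high; origin under its round base.
- jar: Bystander: closed glass jar with steel cap, 60 mm diameter, 75 mm high; origin under its centre.
- screwdriver: Bystander: screwdriver lying on the table, 200 mm long along its x, about 26 mm thick; origin under its middle.
Mind the look-alikes: they are no part of the job. Leave any red look-alike of the dish alone.

How it is judged:
On the way, in this order (a step that is already met when the one before it is completed fails the run):
1. the lever stands straight up (within 7 degrees) while the dish still stands on the table (value of joint lever between 0.927 and 1.167 rad and height (world z) of dish below 0.01 m), for 0.2 s.
2. the dish is lifted clear of the table in the fingers, with the ball in it (height (world z) of dish above 0.025 m and contact force between the fingers and dish above 1 N and horizontal distance between ball_center and dish_middle below 0.03 m), for 0.2 s.
At the end, for the whole second after the job is handed in: Dish held by the fingers alone, level within 5 degrees and still; its lip within 10 degrees of the latch's x axis, on the cup's side, its end within 20 mm sideways of the cup and 6 to 60 mm above its mouth; ball within 22 mm of the dish's centre; lever straight up within 7 degrees (value of joint lever between 0.927 and 1.167 rad and horizontal distance between dish_lip and cup below 0.02 m and z of dish_lip in the frame of cup between 0.006 and 0.06 m and angle between the x axis of dish and the x axis of latch, either way round below 0.175 rad and x of dish in the frame of latch below -0.06 m and angle between dish's own z axis and vertical below 0.087 rad and horizontal distance between ball_center and dish_middle below 0.022 m and z of ball_center in the frame of dish below 0.026 m and contact force between ball and dish above 0.05 N and contact force between the fingers and dish above 1 N and contact force between dish and latch below 0.2 N and contact force between dish and table below 0.2 N and linear speed of dish below 0.03 m/s); the arm keeps its last pose, push and grip.
It fails at once if the ball leaves the middle hollow of the dish (more than 32 mm from its centre) (distance between ball_center and dish_middle above 0.034 m).
It fails at once if the dish tips more than 12 degrees (angle between dish's own z axis and vertical above 0.21 rad).
It fails at once if the crank is disturbed (moved more than 20 mm) (distance of crank from where it was at the start of the episode above 0.02 m).
It fails at once if the jar is disturbed (moved more than 20 mm) (distance of jar from where it was at the start of the episode above 0.02 m).
It fails at once if the screwdriver is disturbed (moved more than 20 mm) (distance of screwdriver from where it was at the start of the episode above 0.02 m).
It also fails if it takes over 64 s, if anything falls off the work surface, if the arm or the gripper's body presses on something with over 40 N, if the wrist force passes 120 N, or if a joint passes its speed limit or range.

### The arm

A 6-joint arm with a two-finger parallel gripper is mounted at the origin on the work surface. World frame = base frame: x ahead of the robot, y to its left, z up, the work surface at z = 0. Lengths are in m, angles in rad, forces in N, time in s.
With the tool pointing down it reaches from about 0.35 to 0.975 m from the base axis. Payload 17.4 kg.
Tool frame: the origin (TCP) lies at the very end of the fingers, on their centre line; the grasp point (between the pads) lies 19 mm behind it (arm.tcp_to_grasp is the distance from the TCP to the grasp point, in m); z points along the fingers, y is the direction in which the jaws open and shut (so a half turn about z gives the same grasp; the last joint's range is limited). The gripper opens to 85 mm and grips with 20 to 120 N. Pads are 22 mm wide; open, the fingers measure 114 mm over their backs; the gripper's body (76 mm by 85 mm) begins 54 mm behind the grasp point. The pads swing forward as they close: fully open they stand 13 mm farther back than shut.
Start: joints at [1.302, 0.116, 1.442, -0, 1.584, -0.038], TCP at [0.154, 0.657, 0.231] pointing down, gripper open.
Joint ranges: [-2.83, 2.83], [-0.83, 2.19], [0.07, 2.5], [-1.14, 4.28], [0.01, 3], [-2.97, 2.97]. Speed limits (rad/s): [1.89, 1.89, 2.22, 3.14, 3.14, 3.14].

### API

Orientations are given as a unit quaternion [x, y, z, w].
In Python, from station import sensors, vision, finish_job, arm gives the robot as it stands.
- The arm moves only by the tool send_rows, never from a script. Its argument "increments" is a list of rows, each an object with "linear": the shift along the tool's x, y, z in cm, a list of three; "roll": the turn about the tool's z in rad. In form: [{"linear": [tx, ty, tz], "roll": roll}, ...]. A call has 1 to 10 rows; each row is the pose to reach, as a shift and turn from the pose commanded when the call began, along the tool's axes at that moment; what a row does not reach only later rows make up. A row lasts 1/10 s, in which the tool goes at most 50 mm and 8.59 degrees, less where a joint would pass 70% of its speed; a pose out of reach is approached as far as the arm can. A call with a gripper value outside its range is refused whole. "jaw" is the gripper's target within -1 to 1 (fully open at 1, half-way at 0, shut at -1), set as the call begins (left out, the last holds). The fingers move at their own pace and stop on an object; the grip force is fixed at half the most. Time passes only in rows, so rows that repeat a pose let the fingers close. It gives the time, the measured TCP pose, the force and the opening at its end, in the units of the state.
- sensors.get_state(): the state, without advancing time (a new reading comes with each control period).
- vision.read_camera(name): name is "scene" or "top"; returns the picture (384x512x3 uint8, red, green, blue); there is no depth.
- vision.calibration(name): a dict with "K" (3x3 intrinsics, pixels), "k1" (the pictures are not rectified: a ray, as slopes to the right and down, at radius r is drawn at 1 + k1 r^2 times it, then the intrinsics apply), "R" (3x3) and "t" (3): a world point X has camera coordinates R X + t. Camera axes: x right, y down, z forward; pixel columns grow to the right and rows downward; lengths in m; the calibration is good to about 2 mm. A picture is of the moment at which its call begins. calibration takes no time and is no camera call.
- finish_job(): hands the job in, once; it reports no verdict.
The state is a dict: "time": time; "joint_positions": joint angles; "dq": joint speeds; "joint_efforts": joint torques, N m; "ee_pos": TCP position; "ee_rot": TCP orientation; "wrist_force": force on the tool from outside, world axes, zero at the start; "moment": the same for the moment, N m; "opening": finger opening in m.
Only numpy, scipy, OpenCV 4.12 (cv2) and the standard library are available. Lean on these libraries where they do the work, as an engineer would, in place of code of your own. Each camera call takes 0.05 s, during which the arm holds its last target.

## Working session

There is one attempt and no reset: what is moved stays moved. The work goes in short steps, Python scripts to look and compute and a tool call to move; the robot and the scene stay as the last step left them, time stands still between calls to the robot, and variables do not carry over. Pictures are saved under pics/ and viewed, and the job is handed in when it is done.

Besides the shell and the picture viewer there is one more tool, called after ">>>" in YAML: its name, and indented under it one key for each argument. send_rows: Moves the arm, as the interface text tells. Its arguments: {"type":"object","properties":{"increments":{"type":"array","items":{"type":"object","properties":{"linear":{"type":"array","items":{"type":"number"}},"roll":{"type":"number"}}}},"jaw":{"type":"number"}},"required":["increments"]}

```bash
ls; mkdir -p pics; python3 - <<'E'
from station import sensors, vision, arm
import cv2
print(sensors.get_state())
for n in("scene","top"):
    im=vision.read_camera(n); cv2.imwrite(f"pics/{n}0.png",im[:,:,::-1]); c=vision.calibration(n); print(n,c)
print(arm, [a for a in dir(arm) if a[0]!='_'])
E
```

```text
pics
{'time': 0.0, 'joint_positions': array([ 1.30217892e+00,  1.16482689e-01,  1.44227702e+00,  2.13564931e-05,
        1.58401110e+00, -3.78097672e-02]), 'dq': array([-3.21987141e-05, -3.71488892e-04,  2.68166733e-04,  1.41063642e-04,
       -1.29130899e-03, -3.08649138e-03]), 'joint_efforts': array([-3.23679131e-03, -7.31997943e+01, -6.32488775e+01, -2.77760964e-04,
        6.27818779e-03, -1.38140899e-05]), 'ee_pos': array([0.15437203, 0.65690697, 0.2305571 ]), 'ee_rot': array([ 1.15147678e-01,  9.93348209e-01, -5.80546136e-04, -1.00454107e-04]), 'wrist_force': array([-0.63999667, -0.14284528, -0.30190764]), 'moment': array([-0.03619659, -0.0639711 , -0.02286454]), 'opening': 0.08506052484244306}
scene {'K': array([[432.05531808,   0.        , 261.65283694],
       [  0.        , 432.05531808, 191.27807596],
       [  0.        ,   0.        ,   1.        ]]), 'k1': -0.011330105119819326, 'R': array([[-0.50811819,  0.8611377 ,  0.01605516],
       [ 0.6387979 ,  0.38929809, -0.66361452],
       [-0.57771373, -0.32693861, -0.7479024 ]]), 't': array([ 0.30742064, -0.34118141,  1.61465631])}
top {'K': array([[424.6968736 ,   0.        , 258.44947334],
       [  0.        , 424.6968736 , 192.5828118 ],
       [  0.        ,   0.        ,   1.        ]]), 'k1': 0.03724138793393726, 'R': array([[-0.01988393, -0.99977816,  0.00694686],
       [-0.99560883,  0.01916434, -0.0916285 ],
       [ 0.09147504, -0.00873829, -0.99576903]]), 't': array([0.01395009, 0.62430436, 1.39596315])}
<Robot object at 0x7fdcbf40ba10> ['Unreachable', 'tcp_to_grasp']
```

View pics/scene0.png

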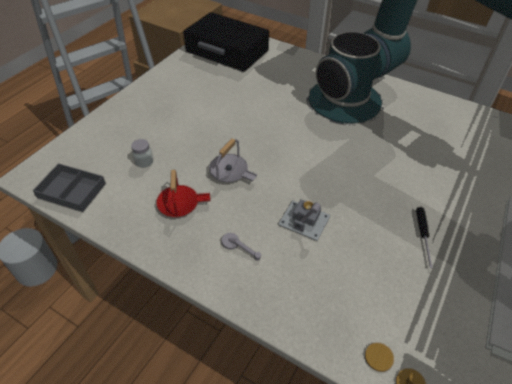

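View pics/top0.png

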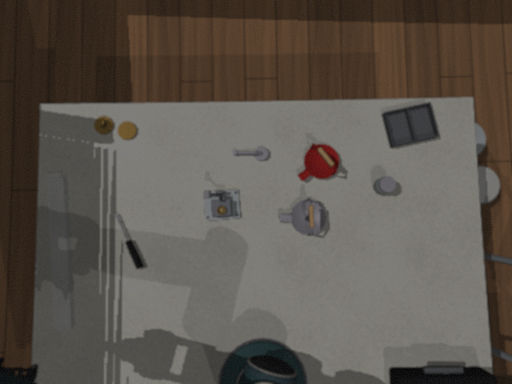

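```bash
python3 - <<'E'
import cv2, numpy as np
s=cv2.imread("pics/scene0.png"); t=cv2.imread("pics/top0.png")
a=cv2.resize(t[170:250,190:340],None,fx=5.3,fy=5.3,interpolation=cv2.INTER_CUBIC)
b=cv2.resize(s[185:250,265:345],None,fx=7,fy=7,interpolation=cv2.INTER_CUBIC)
c=cv2.resize(s[130:220,145:265],None,fx=6,fy=6,interpolation=cv2.INTER_CUBIC)
for n,x in(("a",a),("b",b),("c",c)): cv2.imwrite(f"pics/crop_{n}.png",cv2.convertScaleAbs(x,alpha=1.4))
E
```

```text
(no output)
```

View pics/crop_a.png

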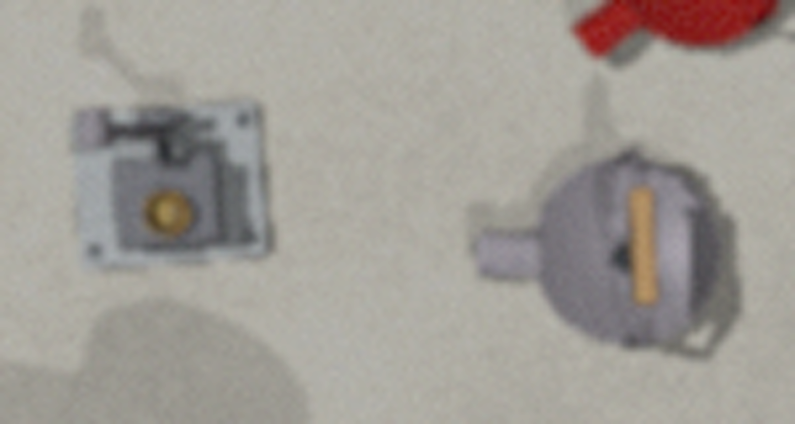

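View pics/crop_b.png

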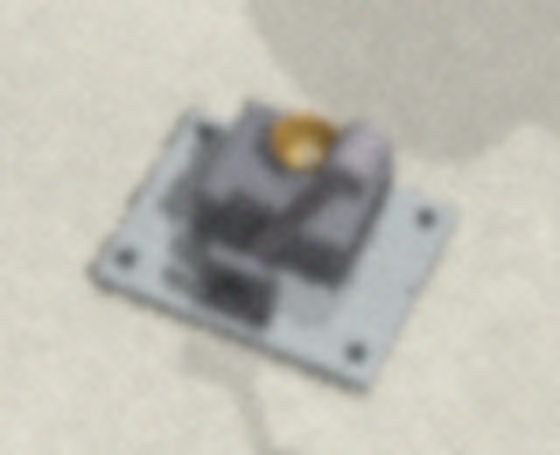

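View pics/crop_c.png

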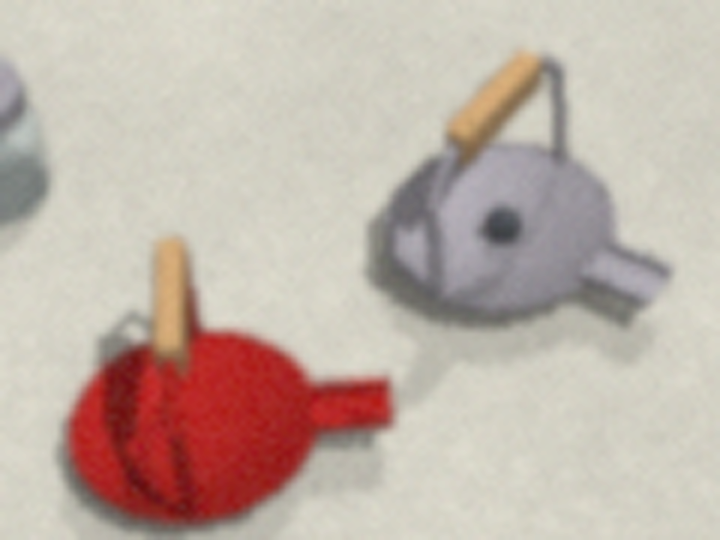

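```bash
cat > h.py <<'E'
import numpy as np, cv2
from station import sensors, vision
C={n:vision.calibration(n) for n in("scene","top")}
def ray(n,px):
    c=C[n];K=c["K"];d=np.array([(px[0]-K[0,2])/K[0,0],(px[1]-K[1,2])/K[1,1]])
    s=d.copy()
    for _ in range(20): s=d/(1+c["k1"]*(s@s))
    v=c["R"].T@np.array([*s,1.]); return -c["R"].T@c["t"], v/np.linalg.norm(v)
def onz(n,px,z):
    o,v=ray(n,px); return o+v*(z-o[2])/v[2]
def tri(ps,pt):
    o1,v1=ray("scene",ps);o2,v2=ray("top",pt)
    A=np.stack([v1,-v2],1);s=np.linalg.lstsq(A,o2-o1,rcond=None)[0]
    a=o1+s[0]*v1;b=o2+s[1]*v2;return (a+b)/2,np.linalg.norm(a-b)
def proj(n,X):
    c=C[n];p=c["R"]@np.asarray(X)+c["t"];s=p[:2]/p[2];s=s*(1+c["k1"]*(s@s));return c["K"][:2,:2]@s+c["K"][:2,2]
def blobs(im,lo,hi,amin=4):
    h=cv2.cvtColor(im,cv2.COLOR_BGR2HSV);m=cv2.inRange(h,np.array(lo),np.array(hi))
    n,l,st,ce=cv2.connectedComponentsWithStats(m)
    out=[]
    for i in range(1,n):
        if st[i,4]>=amin:
            pts=np.argwhere(l==i)[:,::-1].astype(np.float32)
            out.append((ce[i].round(2),st[i,4],cv2.minAreaRect(pts)))
    return out
E
python3 - <<'E'
from h import *
for n in("scene","top"):
    im=cv2.imread(f"pics/{n}0.png")
    print(n)
    for b in blobs(im,(8,90,60),(30,255,255)):
        if 180<b[0][0]<340 and 120<b[0][1]<260: print(" wood/gold",b)
    h=cv2.cvtColor(im,cv2.COLOR_BGR2HSV)
    g=cv2.cvtColor(im,cv2.COLOR_BGR2GRAY)
    if n=="top": print(g[190:224,200:245:1][::2,::2]); 
    for px in ([(312,217),(300,222),(283,217),(207,194),(214,205),(205,210)] if n=="top" else [(230,170),(316,206),(285,222),(255,177),(228,168)]): print(px,h[px[1],px[0]])
E
```

```text
scene
 wood/gold (array([227.12, 146.76]), np.int32(95), ((227.28965759277344, 146.42413330078125), (5.314910888671875, 18.519142150878906), 41.633541107177734))
 wood/gold (array([307.44, 204.26]), np.int32(43), ((307.5000305175781, 204.00003051757812), (6.363960266113281, 7.77817440032959), 45.0))
(230, 170) [132  16  82]
(316, 206) [140  12 124]
(285, 222) [ 98   8 131]
(255, 177) [165   4 128]
(228, 168) [100  15  50]
top
 wood/gold (array([325.47, 156.37]), np.int32(132), ((325.2913818359375, 156.25344848632812), (22.255647659301758, 5.8722028732299805), 49.76364517211914))
 wood/gold (array([221.36, 209.72]), np.int32(50), ((221.5, 209.5), (7.0, 7.0), 90.0))
 wood/gold (array([310.77, 215.92]), np.int32(78), ((310.6775817871094, 216.0189666748047), (20.082935333251953, 3.8169314861297607), 86.633544921875))
[[126 126 115 110 101 100 118 108  92  87  81  87  95 107 112 109 109 108
  105  93 118 125 124]
 [124 121 102  98  87  79 110 104  77  77  73  61  58  79  89  95 114  98
   79  89 117 126 124]
 [126 119 100 100  91  55  53  57  46  41  38  48  65  70  78  94 116 113
  107 1
[... 824 characters left out ...]
0  85  63  65  70  68  62  81  75  64  74
   75 108  88 117 123]
 [124 124 117 119 116 117  91  79  83  79  74  68  67  75  78  69  61  76
   63  89  82 114 126]
 [122 125 123 107  93 117  96  78  79  67  65  65  68  69  73  84  85  88
   89 109  84 114 123]
 [123 125 122 107  98 118 116 114 116 107 108 102 100  99 103 116 115 107
  100 100 106 121 119]
 [123 122 124 119 112 104 104 105 109 117 119 116 115 113 113 121 125 124
  123 122 123 124 121]
 [121 120 125 124 123 119 121 121 119 118 120 125 124 121 122 123 122 125
  124 124 124 123 125]]
(312, 217) [ 16 109 119]
(300, 222) [138  14  88]
(283, 217) [138  12 108]
(207, 194) [135  10 101]
(214, 205) [120  12  86]
(205, 210) [105   9 117]
```

```bash
python3 - <<'E'
from h import *
print("handle",tri((227.2,146.6),(310.7,216)))
print("cup",tri((307.4,204.2),(221.4,209.7)))
S=lambda p:(265+p[0]/7-.5,185+p[1]/7-.5)
T=lambda p:(190+p[0]/5.3-.5,170+p[1]/5.3-.5)
Cc=lambda p:(145+p[0]/6-.5,130+p[1]/6-.5)
print("grip",tri(S((362,150)),T((90,130))))
pt=np.array([onz("top",T(p),.008)[:2] for p in[(75,115),(258,103),(270,260),(88,266)]])
ps=np.array([onz("scene",S(p),.008)[:2] for p in[(450,208),(192,108),(95,270),(365,385)]])
print(pt,ps, pt.mean(0),ps.mean(0))
print(np.roll(pt,-1,0)-pt)
print(np.roll(ps,-1,0)-ps)
print("ball",tri(Cc((502,226)),T((620,257))))
print("lip end", [onz("top",T(p),.031) for p in[(475,232),(480,276)]], [onz("scene",Cc(p),.031) for p in[(668,268),(632,308)]])
# handle ends
print("handle ends top",[onz("top",T(p),.116) for p in[(643,187),(647,305)]])
print("handle ends scene",[onz("scene",Cc(p),.105) for p in[(535,62),(457,137)]])
E
```

```text
handle (array([ 0.53941099, -0.15968187,  0.11000518]), np.float64(0.0017623210381948818))
cup (array([0.5680557, 0.1251269, 0.0517375]), np.float64(0.0008806067580728777))
grip (array([0.61453495, 0.16634928, 0.1180058 ]), np.float64(0.0015428178961442607))
[[0.63466159 0.18768452]
 [0.64015152 0.07029934]
 [0.53931741 0.06419903]
 [0.5378244  0.18017119]] [[0.53452585 0.18212469]
 [0.54193663 0.06629837]
 [0.63803103 0.07300444]
 [0.63258017 0.19070302]] [0.58798873 0.12558852] [0.58676842 0.12803263]
[[ 0.00548993 -0.11738517]
 [-0.10083411 -0.00610032]
 [-0.00149301  0.11597216]
 [ 0.09683719  0.00751333]]
[[ 0.00741079 -0.11582632]
 [ 0.0960944   0.00670607]
 [-0.00545086  0.11769858]
 [-0.09805433 -0.00857833]]
ball (array([ 0.53725623, -0.15906171,  0.02211748]), np.float64(0.0033268543444660626))
lip end [array([ 0.55364514, -0.0657882 ,  0.031     ]), array([ 0.52597583, -0.06824971,  0.031     ])] [array([ 0.5262668 , -0.06752848,  0.031     ]), array([ 0.55925306, -0.06858852,  0.031     ])]
handle ends top [array([ 0.57479935, -0.16116708,  0.116     ]), array([ 0.50511754, -0.16131663,  0.116     ])]
handle ends scene [array([ 0.49948186, -0.16207768,  0.105     ]), array([ 0.56520969, -0.16465349,  0.105     ])]
```

```bash
cat >> h.py <<'E'
from scipy.spatial.transform import Rotation as Ro
def rel(target,phi=None,pos=None,quat=None):
    """shift in tool axes (cm) & roll to get world target, tool-y yawed phi from world y"""
    s=sensors.get_state();R=Ro.from_quat(s["ee_rot"] if quat is None else quat).as_matrix()
    p=s["ee_pos"] if pos is None else pos
    l=R.T@(np.asarray(target)-p)*100
    y=R[:,1];cur=np.arctan2(-y[0],y[1])
    return l.round(2),(None if phi is None else round(cur-phi,3)),round(cur,3)
E
python3 - <<'E'
from h import *
print(rel((.616,.163,.20),.058))
E
```

```text
(array([-56.24, -37.52,   3.1 ]), np.float64(-0.289), np.float64(-0.231))
```

Things that could be mistaken (top view pixels): dish = grey (310,216), which holds the ball and has its lip to +y; the red look-alike at (322,160) stays untouched. Lever grip = grey cross at (207,194), on the side away from the robot; the brass piece at (221,210) is the cup, and the crank is at (258,153). The crops confirm these. Measured handle z is 0.110 and cup z is 0.052, both plausible. The lever leans about 24° (≈0.63 rad).

>>> send_rows:
  increments:
    - {"linear":[-2,-1.3,0.1],"roll":-0.01}
    - {"linear":[-5,-3.4,0.3],"roll":-0.03}
    - {"linear":[-9,-6,0.5],"roll":-0.05}
    - {"linear":[-13,-8.7,0.7],"roll":-0.07}
    - {"linear":[-17,-11.4,0.9],"roll":-0.09}
    - {"linear":[-21,-14,1.1],"roll":-0.11}
    - {"linear":[-25,-16.7,1.4],"roll":-0.13}
    - {"linear":[-29,-19.4,1.6],"roll":-0.15}
    - {"linear":[-33,-22,1.8],"roll":-0.17}
    - {"linear":[-37,-24.7,2],"roll":-0.19}
  jaw: 1

```text
time: 1.1
ee_pos: [0.459, 0.3303, 0.2111]
ee_rot: [0.02, 1.0, -0.0, -0.0]
wrist_force: [1.0, 0.6, -0.7]
opening: 0.0855
```

```bash
python3 - <<'E'
from h import *
print(rel((.616,.163,.20),.058))
E
```

```text
(array([-16.35, -16.09,   1.11]), np.float64(-0.098), np.float64(-0.04))
```

>>> send_rows:
  increments:
    - {"linear":[-3,-3,0.2],"roll":-0.03}
    - {"linear":[-7,-7,0.4],"roll":-0.05}
    - {"linear":[-11,-11,0.7],"roll":-0.08}
    - {"linear":[-14,-14,1],"roll":-0.098}
    - {"linear":[-15.8,-15.5,1.1],"roll":-0.098}
    - {"linear":[-16.35,-16.1,1.1],"roll":-0.098}
    - {"linear":[-16.35,-16.1,1.1],"roll":-0.098}
    - {"linear":[-16.35,-16.1,1.1],"roll":-0.098}

```text
time: 1.9
ee_pos: [0.6143, 0.1652, 0.2002]
ee_rot: [-0.029, 1.0, 0.0, -0.0]
wrist_force: [-0.8, -0.3, -0.7]
opening: 0.0858
```

```bash
python3 - <<'E'
from h import *
print(sensors.get_state()["ee_pos"],rel((.616,.163,.102),.058))
for n,c,f in(("scene",(316,200),7),("top",(215,200),7)):
    im=vision.read_camera(n)[:,:,::-1]; cv2.imwrite(f"pics/{n}1.png",im)
    x,y=c; cv2.imwrite(f"pics/{n}1c.png",cv2.resize(im[y-40:y+40,x-50:x+50],None,fx=f,fy=f,interpolation=cv2.INTER_CUBIC))
E
```

```text
[0.61430301 0.16519654 0.20024872] (array([-0.16, -0.23,  9.82]), np.float64(-0.0), np.float64(0.058))
```

View pics/scene1c.png

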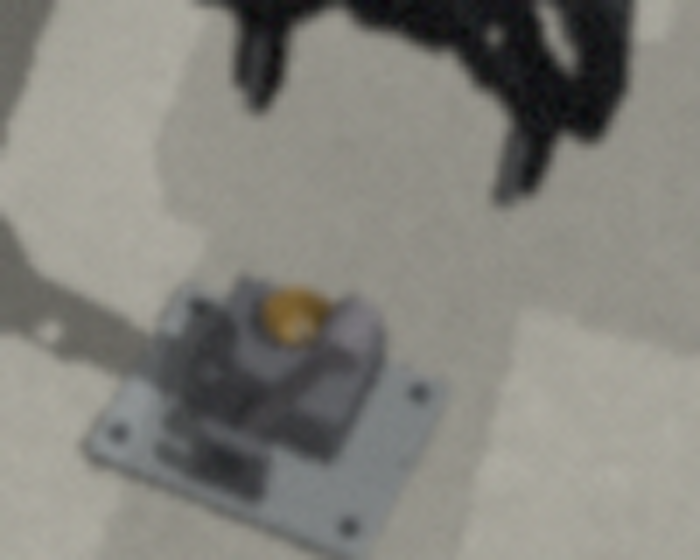

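View pics/top1c.png

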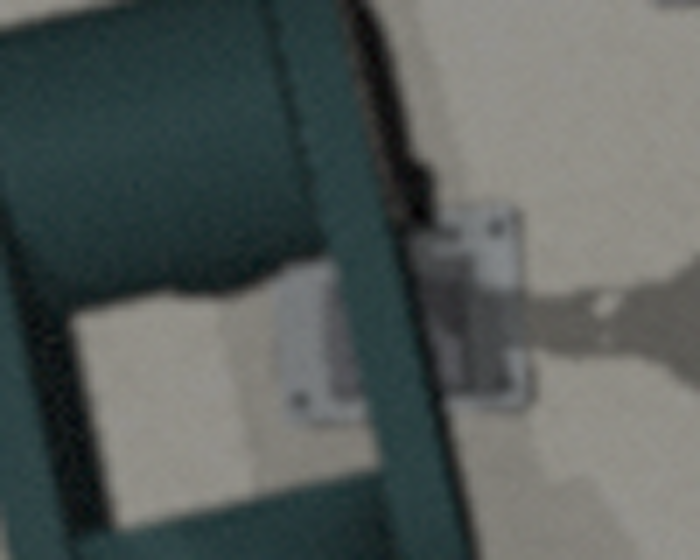

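```bash
python3 - <<'E'
from h import *
c=np.array([.5875,.1267,0]);yw=.058
Rz=Ro.from_euler("z",yw).as_matrix()
for d in (20,25,30,40,50,60):
    a=np.radians(d);X=c+Rz@np.array([.03,.085*np.sin(a),.032+.085*np.cos(a)])
    s=proj("scene",X);t=proj("top",X)
    print(d,X.round(3),((s-[265,185]+.5)*7).round(), ((t-[190,170]+.5)*5.3).round())
h=c+Rz@np.array([.03,0,.032]);print(((proj("scene",h)-[265,185]+.5)*7).round(),((proj("top",h)-[190,170]+.5)*5.3).round())
E
```

```text
20 [0.616 0.157 0.112] [335. 153.] [105. 129.]
25 [0.615 0.164 0.109] [351. 165.] [ 94. 130.]
30 [0.615 0.171 0.106] [367. 177.] [ 84. 132.]
40 [0.614 0.183 0.097] [394. 203.] [ 65. 135.]
50 [0.614 0.193 0.087] [417. 231.] [ 50. 137.]
60 [0.613 0.202 0.075] [434. 259.] [ 39. 140.]
[246. 255.] [165. 137.]
```

>>> send_rows:
  increments:
    - {"linear":[-0.1,-0.1,1]}
    - {"linear":[-0.1,-0.1,2.5]}
    - {"linear":[-0.1,-0.1,4.5]}
    - {"linear":[-0.1,-0.1,6.5]}
    - {"linear":[-0.1,-0.1,8]}
    - {"linear":[-0.1,-0.1,9]}
    - {"linear":[-0.1,-0.1,9.7]}
    - {"linear":[-0.1,-0.1,10]}
    - {"linear":[-0.1,-0.1,10]}

```text
invalid input
```

```bash
python3 - <<'E'
from h import *
print(sensors.get_state()["ee_pos"])
for n,c,f in(("scene",(316,200),7),):
    im=vision.read_camera(n)[:,:,::-1]; cv2.imwrite(f"pics/{n}2.png",im)
    x,y=c; cv2.imwrite(f"pics/{n}2c.png",cv2.resize(im[y-40:y+40,x-50:x+50],None,fx=f,fy=f,interpolation=cv2.INTER_CUBIC))
E
```

```text
[0.61420077 0.16559759 0.20059589]
```

View pics/scene2c.png

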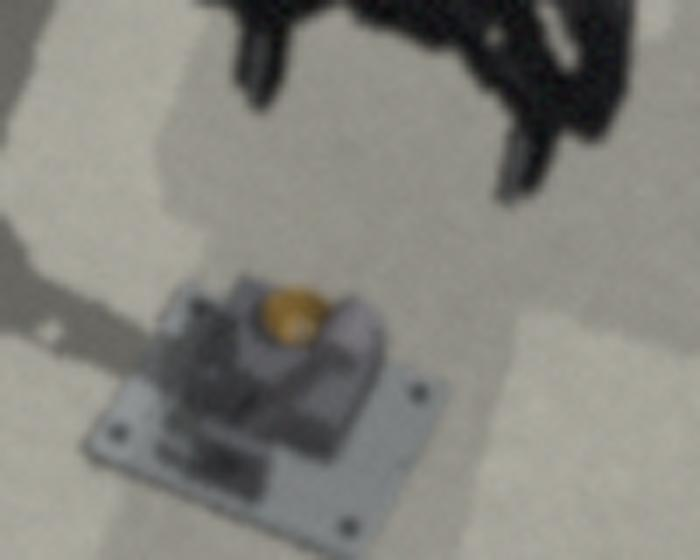

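Roll must be given in every row.

>>> send_rows:
  increments:
    - {"linear":[-0.1,-0.1,1],"roll":0}
    - {"linear":[-0.1,-0.1,2.5],"roll":0}
    - {"linear":[-0.1,-0.1,4.5],"roll":0}
    - {"linear":[-0.1,-0.1,6.5],"roll":0}
    - {"linear":[-0.1,-0.1,8],"roll":0}
    - {"linear":[-0.1,-0.1,9],"roll":0}
    - {"linear":[-0.1,-0.1,9.7],"roll":0}
    - {"linear":[-0.1,-0.1,10],"roll":0}
    - {"linear":[-0.1,-0.1,10],"roll":0}

```text
time: 2.95
ee_pos: [0.616, 0.1636, 0.1004]
ee_rot: [-0.029, 1.0, -0.0, 0.0]
wrist_force: [-0.2, 0.0, 0.2]
opening: 0.0855
```

```bash
python3 - <<'E'
from h import *
print(sensors.get_state()["ee_pos"])
for n,c,f in(("scene",(316,200),7),):
    im=vision.read_camera(n)[:,:,::-1]; cv2.imwrite(f"pics/{n}2.png",im)
    x,y=c; cv2.imwrite(f"pics/{n}2c.png",cv2.resize(im[y-40:y+40,x-50:x+50],None,fx=f,fy=f,interpolation=cv2.INTER_CUBIC))
E
```

```text
[0.61603883 0.16355054 0.10036035]
```

View pics/scene2c.png

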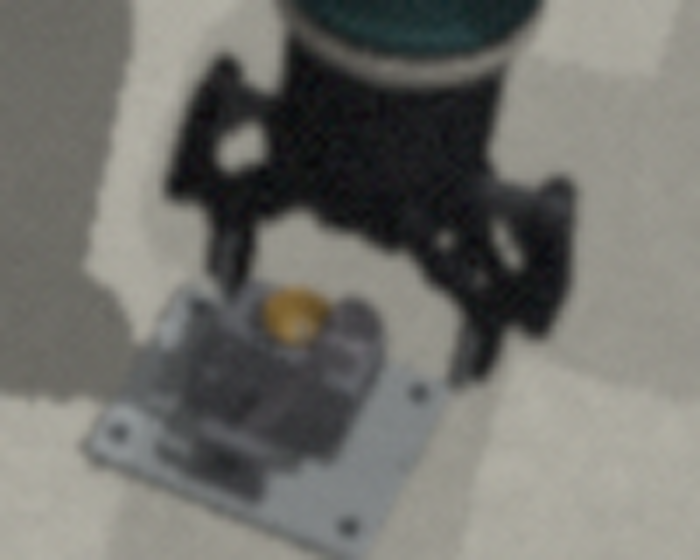

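>>> send_rows:
  increments:
    - {"linear":[0,0,0],"roll":0}
    - {"linear":[0,0,0],"roll":0}
    - {"linear":[0,0,0],"roll":0}
    - {"linear":[0,0,0],"roll":0}
    - {"linear":[0,0,0],"roll":0}
    - {"linear":[0,0,0],"roll":0}
    - {"linear":[0,0,0],"roll":0}
    - {"linear":[0,0,0],"roll":0}
  jaw: -1

```text
time: 3.8
ee_pos: [0.616, 0.1636, 0.1006]
ee_rot: [-0.029, 1.0, 0.0, 0.0]
wrist_force: [-2.0, 1.3, 4.2]
opening: 0.0177
```

```bash
python3 - <<'E'
from h import *
print(sensors.get_state()["ee_pos"],sensors.get_state()["joint_positions"])
c=np.array([.5875,.1267,0]);Rz=Ro.from_euler("z",.058).as_matrix()
for d in (25,16,8,0): 
    a=np.radians(d);X=c+Rz@np.array([.03,.085*np.sin(a),.032+.085*np.cos(a)-.009]);print(X.round(4),rel(X,.058))
for n,c,f in(("scene",(316,200),7),):
    im=vision.read_camera(n)[:,:,::-1]; cv2.imwrite(f"pics/{n}3.png",im)
    x,y=c; cv2.imwrite(f"pics/{n}3c.png",cv2.resize(im[y-40:y+40,x-50:x+50],None,fx=f,fy=f,interpolation=cv2.INTER_CUBIC))
E
```

```text
[0.61602455 0.16364242 0.1005577 ] [ 2.19597425e-01  9.94494809e-02  1.67432069e+00  6.98025046e-05
  1.36754873e+00 -1.40851369e+00]
[0.6154 0.1643 0.1   ] (array([0.06, 0.07, 0.05]), np.float64(-0.001), np.float64(0.057))
[0.6161 0.1518 0.1047] (array([ 0.06, -1.18, -0.42]), np.float64(-0.001), np.float64(0.057))
[0.6168 0.1402 0.1072] (array([ 0.06, -2.34, -0.66]), np.float64(-0.001), np.float64(0.057))
[0.6174 0.1284 0.108 ] (array([ 0.06, -3.52, -0.74]), np.float64(-0.001), np.float64(0.057))
```

View pics/scene3c.png

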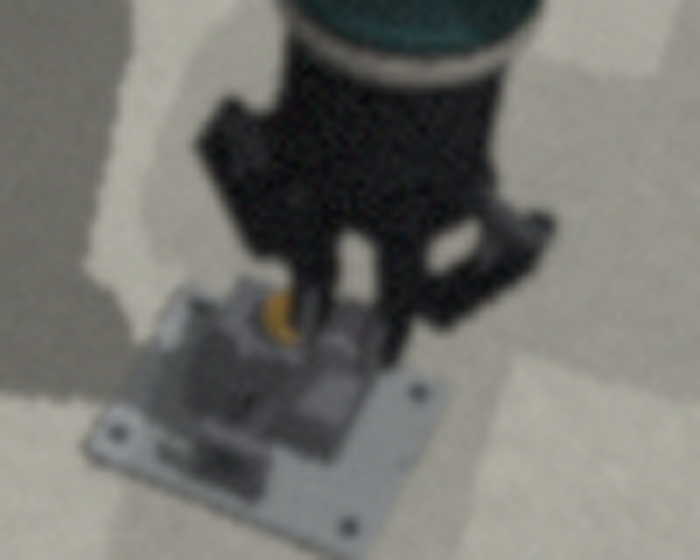

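>>> send_rows:
  increments:
    - {"linear":[0,-0.3,-0.1],"roll":0}
    - {"linear":[0,-0.7,-0.25],"roll":0}
    - {"linear":[0,-1.2,-0.42],"roll":0}
    - {"linear":[0,-1.8,-0.55],"roll":0}
    - {"linear":[0,-2.4,-0.65],"roll":0}
    - {"linear":[0,-2.9,-0.7],"roll":0}
    - {"linear":[0,-3.3,-0.73],"roll":0}
    - {"linear":[0,-3.5,-0.74],"roll":0}
    - {"linear":[0,-3.5,-0.74],"roll":0}
    - {"linear":[0,-3.5,-0.74],"roll":0}

```text
time: 4.85
ee_pos: [0.6185, 0.1293, 0.11]
ee_rot: [-0.028, 1.0, 0.001, 0.001]
wrist_force: [-7.6, 5.0, 21.0]
opening: 0.0182
```

```bash
python3 - <<'E'
from h import *
print(sensors.get_state()["ee_pos"],sensors.get_state()["wrist_force"])
for n,c,f in(("scene",(316,200),7),):
    im=vision.read_camera(n)[:,:,::-1]; cv2.imwrite(f"pics/{n}4.png",im)
    x,y=c; cv2.imwrite(f"pics/{n}4c.png",cv2.resize(im[y-40:y+40,x-50:x+50],None,fx=f,fy=f,interpolation=cv2.INTER_CUBIC))
E
```

```text
[0.61850807 0.12932171 0.11001298] [-7.56461499  4.9957398  21.03081996]
```

View pics/scene4c.png

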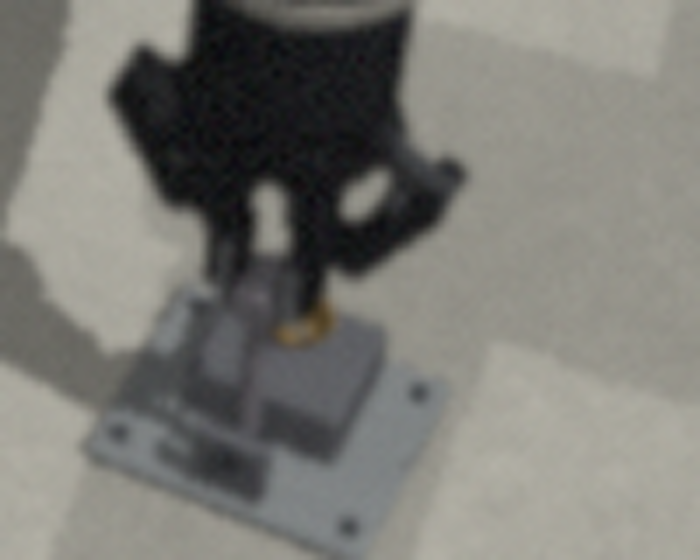

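>>> send_rows:
  increments:
    - {"linear":[-0.1,0,-0.1],"roll":0}
    - {"linear":[-0.1,0,-0.2],"roll":0}
    - {"linear":[-0.1,0,-0.2],"roll":0}

```text
time: 5.2
ee_pos: [0.6185, 0.1293, 0.1102]
ee_rot: [-0.028, 1.0, 0.001, -0.0]
wrist_force: [-8.1, 3.9, 9.8]
opening: 0.0179
```

>>> send_rows:
  increments:
    - {"linear":[0,0,0],"roll":0}
    - {"linear":[0,0,0],"roll":0}
    - {"linear":[0,0,0],"roll":0}
    - {"linear":[0,0,0],"roll":0}
    - {"linear":[0,0,0],"roll":0}
    - {"linear":[0,0,-1],"roll":0}
    - {"linear":[0,0,-3],"roll":0}
    - {"linear":[0,0,-6],"roll":0}
    - {"linear":[0,0,-9],"roll":0}
    - {"linear":[0,0,-12],"roll":0}
  jaw: 1

```text
time: 6.2
ee_pos: [0.6188, 0.1286, 0.2318]
ee_rot: [-0.029, 1.0, 0.0, 0.0]
wrist_force: [0.9, 0.0, -0.3]
opening: 0.085
```

```bash
python3 - <<'E'
from h import *
print(sensors.get_state()["ee_pos"],sensors.get_state()["wrist_force"])
for n,c,f in(("scene",(316,200),7),):
    im=vision.read_camera(n)[:,:,::-1]; cv2.imwrite(f"pics/{n}5.png",im)
    x,y=c; cv2.imwrite(f"pics/{n}5c.png",cv2.resize(im[y-40:y+40,x-50:x+50],None,fx=f,fy=f,interpolation=cv2.INTER_CUBIC))
c=np.array([.5875,.1267,0]);Rz=Ro.from_euler("z",.058).as_matrix()
for d in (-8,0,8):
    a=np.radians(d);X=c+Rz@np.array([.03,.085*np.sin(a),.032+.085*np.cos(a)]);print(d,((proj("scene",X)-[266,160]+.5)*7).round())
E
```

```text
[0.61883599 0.12861949 0.2317915 ] [ 0.85400734  0.01375956 -0.34139692]
-8 [228. 281.]
0 [258. 291.]
8 [287. 304.]
```

View pics/scene5c.png

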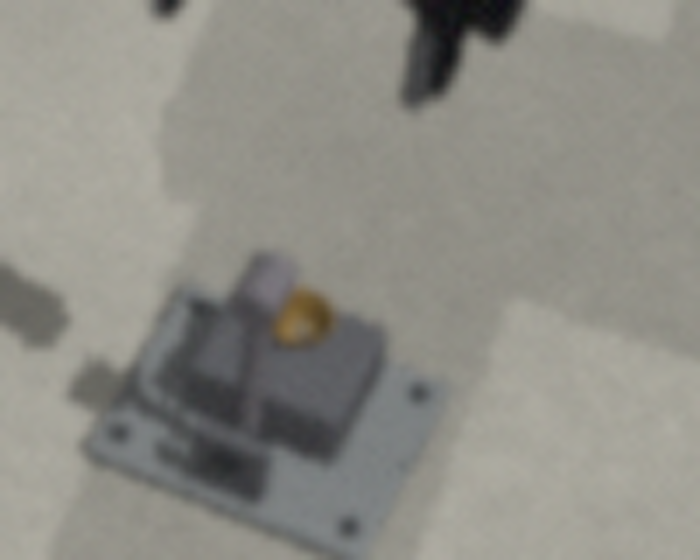

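```bash
python3 - <<'E'
from h import *
print(rel((.539,-.160,.2),0))
for n in("scene","top"):
    acc=0
    for i in range(4):
        acc=acc+vision.read_camera(n)[:,:,::-1].astype(float)
    im=acc/4; cv2.imwrite(f"pics/{n}6.png",im)
    x,y=(227,147) if n=="scene" else (311,216)
    w=im[y-16:y+17,x-16:x+17]; q=w[:,:,2]-w[:,:,0]; q=np.clip(q-15,0,None)
    if n=="scene": print(q.max())
    yy,xx=np.mgrid[y-16:y+17,x-16:x+17]; W=q.sum(); m=np.array([(q*xx).sum(),(q*yy).sum()])/W
    d=np.stack([xx-m[0],yy-m[1]]); Cv=np.einsum('iab,jab,ab->ij',d,d,q)/W; e,v=np.linalg.eigh(Cv); ax=v[:,1]
    L=np.sqrt(12*e[1])/2
    a=onz(n,m+ax*L,.108);b=onz(n,m-ax*L,.108);print(n,m,e,a,b,np.linalg.norm(a-b),np.degrees(np.arctan2((a-b)[1],(a-b)[0])))
    globals()[n]=m
print(tri(scene,top))
E
```

```text
(array([  9.76, -28.37,   3.67]), np.float64(0.057), np.float64(0.057))
30.5
scene [226.86681332 146.24987501] [ 2.6528142  28.69876641] [ 0.57047168 -0.16122963  0.108     ] [ 0.50155318 -0.16241103  0.108     ] 0.0689286295079443 0.9820691112067687
top [310.98065601 216.02453042] [ 1.21091689 34.76357677] [ 0.50776096 -0.1620227   0.108     ] [ 0.57201543 -0.16117753  0.108     ] 0.06426002343202249 -179.24640732405166
(array([ 0.53937698, -0.16061099,  0.11089366]), np.float64(0.001388437218280024))[ WARN:0@5.533] global loadsave.cpp:1063 imwrite_ Unsupported depth image for selected encoder is fallbacked to CV_8U.
```

View pics/top6.png

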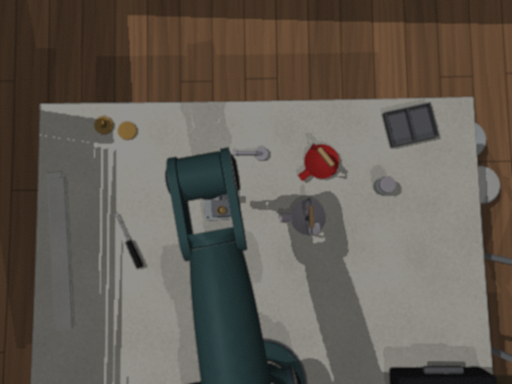

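>>> send_rows:
  increments:
    - {"linear":[0.6,-1.6,0],"roll":0}
    - {"linear":[1.7,-5,0],"roll":0.01}
    - {"linear":[3.2,-9,0],"roll":0.02}
    - {"linear":[4.7,-13,0.5],"roll":0.03}
    - {"linear":[6.2,-17.5,1],"roll":0.042}
    - {"linear":[7.8,-22,2],"roll":0.042}
    - {"linear":[9,-26,3],"roll":0.042}
    - {"linear":[9.7,-28,3.5],"roll":0.042}
    - {"linear":[9.85,-28.45,3.7],"roll":0.042}
    - {"linear":[9.85,-28.45,3.7],"roll":0.042}

```text
time: 7.65
ee_pos: [0.5364, -0.1616, 0.1923]
ee_rot: [-0.007, 1.0, 0.0, -0.0]
wrist_force: [-0.3, -1.0, -0.1]
opening: 0.0855
```

>>> send_rows:
  increments:
    - {"linear":[0,0,0],"roll":0}
    - {"linear":[0,0,0],"roll":0}

```text
time: 7.85
ee_pos: [0.5372, -0.1601, 0.193]
ee_rot: [-0.008, 1.0, 0.0, 0.0]
wrist_force: [0.3, -0.0, -0.3]
opening: 0.085
```

```bash
python3 - <<'E'
from h import *
print(sensors.get_state()["ee_pos"],rel((.538,-.161,.088),.015))
for n,c,f in(("scene",(227,155),7),("top",(215,205),7)):
    im=vision.read_camera(n)[:,:,::-1]; cv2.imwrite(f"pics/{n}7.png",im)
    x,y=c; cv2.imwrite(f"pics/{n}7c.png",cv2.resize(im[y-40:y+40,x-50:x+50],None,fx=f,fy=f,interpolation=cv2.INTER_CUBIC))
c=np.array([.5875,.1267,0]);Rz=Ro.from_euler("z",.058).as_matrix()
for d in (-8,0,8):
    a=np.radians(d);X=c+Rz@np.array([.03,.085*np.sin(a),.032+.085*np.cos(a)]);print(d,((proj("top",X)-[165,165]+.5)*7).round())
E
```

```text
[ 0.53723701 -0.16008386  0.19301262] (array([-0.07, -0.09, 10.5 ]), np.float64(0.002), np.float64(0.017))
-8 [404. 198.]
0 [377. 199.]
8 [351. 202.]
```

View pics/scene7c.png

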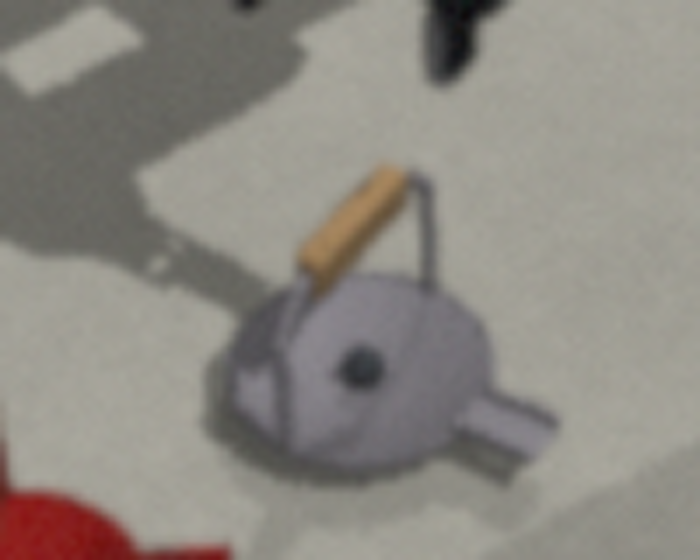

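View pics/top7c.png

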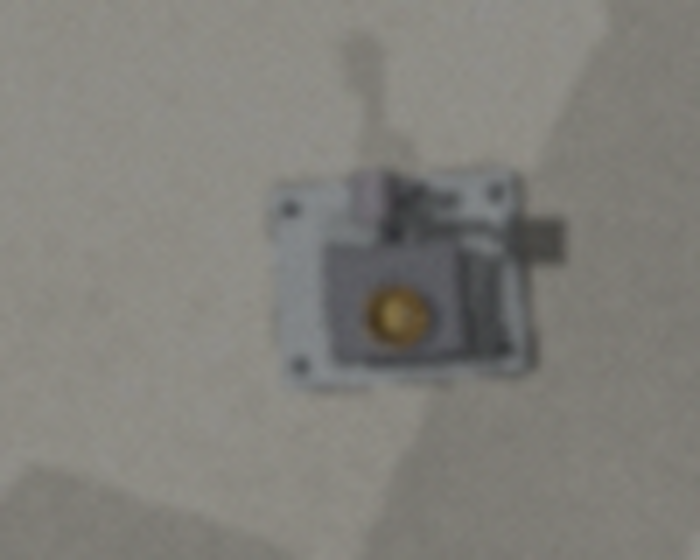

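>>> send_rows:
  increments:
    - {"linear":[-0.05,-0.1,1],"roll":0}
    - {"linear":[-0.05,-0.1,2.5],"roll":0}
    - {"linear":[-0.05,-0.1,4],"roll":0}
    - {"linear":[-0.05,-0.1,5.5],"roll":0}
    - {"linear":[-0.05,-0.1,7],"roll":0}
    - {"linear":[-0.05,-0.1,8.3],"roll":0}
    - {"linear":[-0.05,-0.1,9.3],"roll":0}
    - {"linear":[-0.05,-0.1,10],"roll":0}
    - {"linear":[-0.05,-0.1,10.3],"roll":0}
    - {"linear":[-0.05,-0.1,10.3],"roll":0}

```text
time: 8.95
ee_pos: [0.5374, -0.162, 0.0896]
ee_rot: [-0.008, 1.0, 0.0, -0.0]
wrist_force: [0.3, 0.1, 1.0]
opening: 0.0853
```

```bash
python3 - <<'E'
from h import *
print(sensors.get_state()["ee_pos"])
for n,c,f in(("scene",(227,155),7),("top",(311,216),7)):
    im=vision.read_camera(n)[:,:,::-1]; cv2.imwrite(f"pics/{n}8.png",im)
    x,y=c; cv2.imwrite(f"pics/{n}8c.png",cv2.resize(im[y-40:y+40,x-50:x+50],None,fx=f,fy=f,interpolation=cv2.INTER_CUBIC))
E
```

```text
[ 0.53740231 -0.16202477  0.08956524]
```

View pics/scene8c.png

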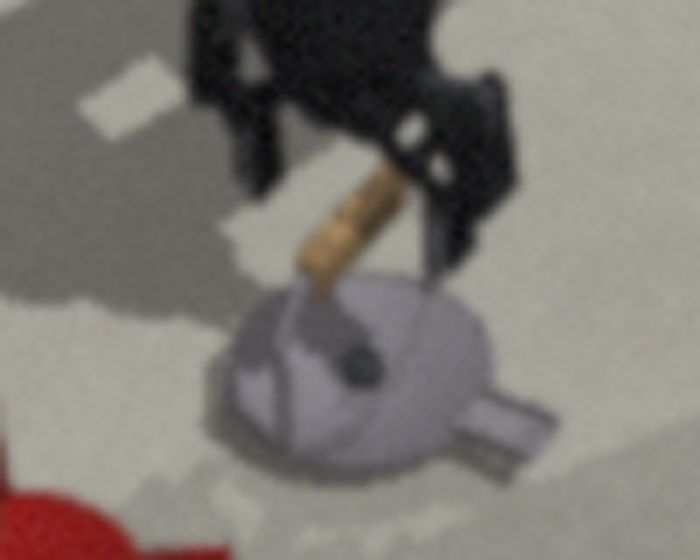

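>>> send_rows:
  increments:
    - {"linear":[0,0,0],"roll":0}
    - {"linear":[0,0,0],"roll":0}
    - {"linear":[0,0,0],"roll":0}
    - {"linear":[0,0,0],"roll":0}
    - {"linear":[0,0,0],"roll":0}
    - {"linear":[0,0,0],"roll":0}
    - {"linear":[0,0,0],"roll":0}
  jaw: -0.48

```text
time: 9.75
ee_pos: [0.5374, -0.162, 0.0897]
ee_rot: [-0.008, 1.0, -0.0, -0.0]
wrist_force: [-0.0, -0.4, 0.3]
opening: 0.0222
```

>>> send_rows:
  increments:
    - {"linear":[0,0,0],"roll":0}
    - {"linear":[0,0,0],"roll":0}
    - {"linear":[0,0,0],"roll":0}
  jaw: -0.55

```text
time: 10.05
ee_pos: [0.5374, -0.162, 0.0897]
ee_rot: [-0.008, 1.0, -0.0, -0.0]
wrist_force: [0.4, -0.9, 0.3]
opening: 0.0188
```

>>> send_rows:
  increments:
    - {"linear":[0,0,0],"roll":0}
    - {"linear":[0,0,0],"roll":0}
    - {"linear":[0,0,0],"roll":0}
  jaw: -0.6

```text
time: 10.35
ee_pos: [0.5374, -0.162, 0.0897]
ee_rot: [-0.008, 1.0, -0.0, -0.0]
wrist_force: [0.2, -0.5, -0.8]
opening: 0.017
```

>>> send_rows:
  increments:
    - {"linear":[0,0,0],"roll":0}
    - {"linear":[0,0,0],"roll":0}
    - {"linear":[0,0,0],"roll":0}
  jaw: -0.64

```text
time: 10.65
ee_pos: [0.5374, -0.162, 0.0897]
ee_rot: [-0.008, 1.0, -0.0, 0.0]
wrist_force: [-0.6, 0.3, -0.6]
opening: 0.0152
```

>>> send_rows:
  increments:
    - {"linear":[0,0,0],"roll":0}
    - {"linear":[0,0,0],"roll":0}
    - {"linear":[0,0,0],"roll":0}
  jaw: -0.68

```text
time: 10.95
ee_pos: [0.5374, -0.162, 0.0897]
ee_rot: [-0.008, 1.0, 0.0, -0.0]
wrist_force: [-0.3, 2.0, 0.0]
opening: 0.014
```

>>> send_rows:
  increments:
    - {"linear":[0,0,0],"roll":0}
    - {"linear":[0,0,0],"roll":0}
    - {"linear":[0,0,0],"roll":0}
    - {"linear":[0,0,0],"roll":0}
    - {"linear":[0,0,0],"roll":0}
  jaw: -1

```text
time: 11.45
ee_pos: [0.5375, -0.162, 0.0898]
ee_rot: [-0.008, 1.0, -0.0, 0.0]
wrist_force: [0.0, 0.7, 3.5]
opening: 0.0129
```

```bash
python3 - <<'E'
from h import *
s=sensors.get_state();print(s["ee_pos"],s["wrist_force"],s["moment"])
for n,c,f in(("scene",(227,155),7),("top",(311,216),7)):
    im=vision.read_camera(n)[:,:,::-1]; cv2.imwrite(f"pics/{n}9.png",im)
    x,y=c; cv2.imwrite(f"pics/{n}9c.png",cv2.resize(im[y-40:y+40,x-50:x+50],None,fx=f,fy=f,interpolation=cv2.INTER_CUBIC))
E
```

```text
[ 0.53746135 -0.16201787  0.08981507] [0.01664494 0.66438027 3.50527987] [ 0.25094014 -0.00202324 -0.02207999]
```

View pics/scene9c.png

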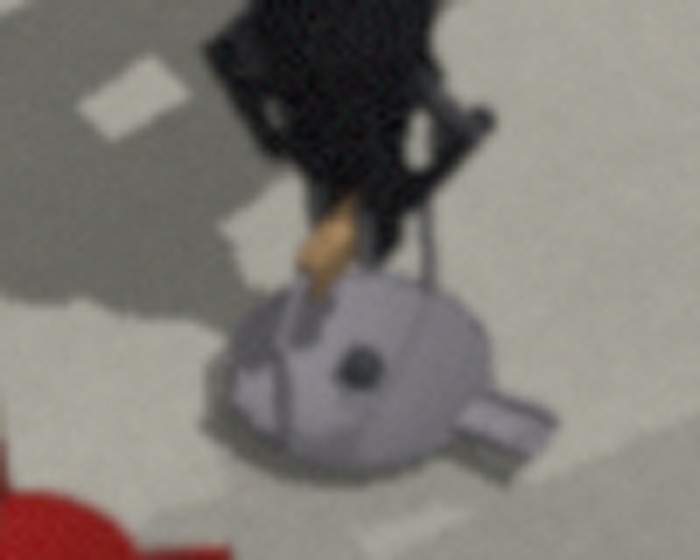

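```bash
python3 - <<'E'
import numpy as np
def mj(N): s=np.arange(1,N+1)/N; return 10*s**3-15*s**4+6*s**5
print((6*mj(20)).round(2))
E
```

```text
[0.01 0.05 0.16 0.35 0.62 0.98 1.41 1.9  2.44 3.   3.56 4.1  4.59 5.02
 5.38 5.65 5.84 5.95 5.99 6.  ]
```

>>> send_rows:
  increments:
    - {"linear":[0,0,-0.01],"roll":0}
    - {"linear":[0,0,-0.05],"roll":0}
    - {"linear":[0,0,-0.16],"roll":0}
    - {"linear":[0,0,-0.35],"roll":0}
    - {"linear":[0,0,-0.62],"roll":0}
    - {"linear":[0,0,-0.98],"roll":0}
    - {"linear":[0,0,-1.41],"roll":0}
    - {"linear":[0,0,-1.9],"roll":0}
    - {"linear":[0,0,-2.44],"roll":0}
    - {"linear":[0,0,-3],"roll":0}

```text
time: 12.55
ee_pos: [0.5374, -0.162, 0.1203]
ee_rot: [-0.008, 1.0, -0.0, 0.0]
wrist_force: [0.0, 0.4, -1.6]
opening: 0.013
```

>>> send_rows:
  increments:
    - {"linear":[0,0,-0.56],"roll":0}
    - {"linear":[0,0,-1.1],"roll":0}
    - {"linear":[0,0,-1.59],"roll":0}
    - {"linear":[0,0,-2.02],"roll":0}
    - {"linear":[0,0,-2.38],"roll":0}
    - {"linear":[0,0,-2.65],"roll":0}
    - {"linear":[0,0,-2.84],"roll":0}
    - {"linear":[0,0,-2.95],"roll":0}
    - {"linear":[0,0,-2.99],"roll":0}
    - {"linear":[0,0,-3],"roll":0}

```text
time: 13.55
ee_pos: [0.5374, -0.162, 0.1496]
ee_rot: [-0.008, 1.0, 0.0, -0.0]
wrist_force: [-0.2, 0.3, -2.5]
opening: 0.013
```

>>> send_rows:
  increments:
    - {"linear":[0,0,0],"roll":0}
    - {"linear":[0,0,0],"roll":0}
    - {"linear":[0,0,0],"roll":0}

```text
time: 13.85
ee_pos: [0.5374, -0.162, 0.1497]
ee_rot: [-0.008, 1.0, 0.0, -0.0]
wrist_force: [-0.0, 0.9, -1.4]
opening: 0.0127
```

```bash
python3 - <<'E'
from h import *
s=sensors.get_state();print(s["ee_pos"],s["wrist_force"],s["moment"],s["ee_rot"])
for n,c,f in(("scene",(227,145),7),):
  for k in range(2):
    im=vision.read_camera(n)[:,:,::-1]; cv2.imwrite(f"pics/{n}10{k}.png",im)
    x,y=c; cv2.imwrite(f"pics/{n}10c{k}.png",cv2.resize(im[y-40:y+40,x-50:x+50],None,fx=f,fy=f,interpolation=cv2.INTER_CUBIC))
E
```

```text
[ 0.53737613 -0.16198035  0.14966164] [-0.0149911   0.92761278 -1.39969949] [ 0.02602956 -0.04727976 -0.01088541] [-7.60917715e-03  9.99971049e-01  1.28476280e-05 -3.56338833e-05]
```

View pics/scene10c1.png

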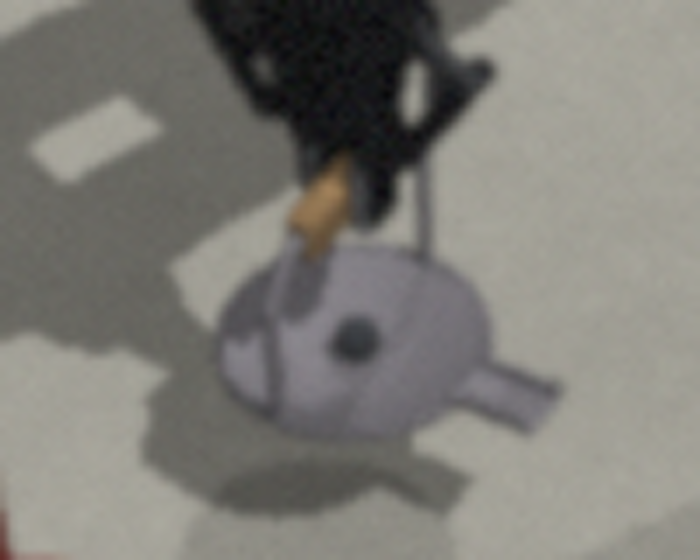

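```bash
cat > plan.py <<'E'
from h import *
s=sensors.get_state();p0=s["ee_pos"].copy();R=Ro.from_quat(s["ee_rot"]).as_matrix();y=R[:,1];f0=np.arctan2(-y[0],y[1])
def Rt(f): return np.array([[-np.cos(f),-np.sin(f),0],[-np.sin(f),np.cos(f),0],[0,0,-1]])
print(np.abs(Rt(f0)-R).max())
tgt=np.array([.478,.120,p0[2]]);ft=.058-np.pi/2;N=70
t=np.arange(1,N+1)/N;m=10*t**3-15*t**4+6*t**5
p,f=p0,f0
for k in range(0,N,10):
    print("call",k//10)
    for i in range(k,k+10):
        l=(Rt(f).T@(p0+m[i]*(tgt-p0)-p)*100).round(2);r=round(f-(f0+m[i]*(ft-f0)),3)
        print(f'{{"linear": [{l[0]:g}, {l[1]:g}, 0], "roll": {r:g}}},',end=" ")
    print()
    p,f=p+Rt(f)@np.array([l[0],l[1],0])/100,f-r
print(p,f)
E
python3 plan.py
```

```text
5.037108975846982e-05
call 0
{"linear": [0, 0, 0], "roll": 0}, {"linear": [0, 0.01, 0], "roll": 0}, {"linear": [0, 0.02, 0], "roll": 0.001}, {"linear": [0.01, 0.05, 0], "roll": 0.003}, {"linear": [0.02, 0.09, 0], "roll": 0.005}, {"linear": [0.03, 0.16, 0], "roll": 0.008}, {"linear": [0.05, 0.24, 0], "roll": 0.013}, {"linear": [0.07, 0.35, 0], "roll": 0.019}, {"linear": [0.1, 0.49, 0], "roll": 0.027}, {"linear": [0.13, 0.66, 0], "roll": 0.036}, 
call 1
{"linear": [0.04, 0.19, 0], "roll": 0.01}, {"linear": [0.1, 0.42, 0], "roll": 0.023}, {"linear": [0.16, 0.68, 0], "roll": 0.037}, {"linear": [0.22, 0.97, 0], "roll": 0.053}, {"linear": [0.3, 1.3, 0], "roll": 0.07}, {"linear": [0.38, 1.65, 0], "roll": 0.09}, {"linear": [0.47, 2.04, 0], "roll": 0.111}, {"linear": [0.57, 2.47, 0], "roll": 0.134}, {"linear": [0.68, 2.92, 0], "roll": 0.159}, {"linear": [0.79, 3.41, 0], "roll": 0.185}, 
call 2
{"linear": [0.21, 0.48, 0], "roll": 0.028}, {"linear": [0.44, 0.99, 0], "roll": 0.058}, {"linear": [0.67, 1.53, 0], "roll": 0.089}, {"linear": [0.92, 2.1, 0], "roll": 0.122}, {"linear": [1.18, 2.68, 0],
[... 1377 characters left out ...]
l": 0.133}, {"linear": [2.79, 0.2, 0], "roll": 0.148}, {"linear": [3.06, 0.22, 0], "roll": 0.162}, {"linear": [3.29, 0.23, 0], "roll": 0.175}, {"linear": [3.49, 0.25, 0], "roll": 0.185}, 
call 6
{"linear": [0.17, -0.02, 0], "roll": 0.009}, {"linear": [0.31, -0.04, 0], "roll": 0.017}, {"linear": [0.42, -0.05, 0], "roll": 0.023}, {"linear": [0.51, -0.06, 0], "roll": 0.028}, {"linear": [0.57, -0.07, 0], "roll": 0.031}, {"linear": [0.61, -0.07, 0], "roll": 0.033}, {"linear": [0.64, -0.08, 0], "roll": 0.035}, {"linear": [0.66, -0.08, 0], "roll": 0.036}, {"linear": [0.66, -0.08, 0], "roll": 0.036}, {"linear": [0.66, -0.08, 0], "roll": 0.036}, 
[0.47799204 0.11996051 0.14966435] -1.5127635754024233
```

>>> send_rows:
  increments:
    - {"linear":[0,0,0],"roll":0}
    - {"linear":[0,0.01,0],"roll":0}
    - {"linear":[0,0.02,0],"roll":0.001}
    - {"linear":[0.01,0.05,0],"roll":0.003}
    - {"linear":[0.02,0.09,0],"roll":0.005}
    - {"linear":[0.03,0.16,0],"roll":0.008}
    - {"linear":[0.05,0.24,0],"roll":0.013}
    - {"linear":[0.07,0.35,0],"roll":0.019}
    - {"linear":[0.1,0.49,0],"roll":0.027}
    - {"linear":[0.13,0.66,0],"roll":0.036}

```text
time: 14.95
ee_pos: [0.536, -0.1553, 0.1497]
ee_rot: [0.011, 1.0, 0.0, -0.0]
wrist_force: [0.4, 0.4, -2.0]
opening: 0.0132
```

>>> send_rows:
  increments:
    - {"linear":[0.04,0.19,0],"roll":0.01}
    - {"linear":[0.1,0.42,0],"roll":0.023}
    - {"linear":[0.16,0.68,0],"roll":0.037}
    - {"linear":[0.22,0.97,0],"roll":0.053}
    - {"linear":[0.3,1.3,0],"roll":0.07}
    - {"linear":[0.38,1.65,0],"roll":0.09}
    - {"linear":[0.47,2.04,0],"roll":0.111}
    - {"linear":[0.57,2.47,0],"roll":0.134}
    - {"linear":[0.68,2.92,0],"roll":0.159}
    - {"linear":[0.79,3.41,0],"roll":0.185}

```text
time: 15.95
ee_pos: [0.5287, -0.1208, 0.1497]
ee_rot: [0.104, 0.995, 0.0, -0.0]
wrist_force: [-0.3, -0.1, -2.9]
opening: 0.0129
```

>>> send_rows:
  increments:
    - {"linear":[0.21,0.48,0],"roll":0.028}
    - {"linear":[0.44,0.99,0],"roll":0.058}
    - {"linear":[0.67,1.53,0],"roll":0.089}
    - {"linear":[0.92,2.1,0],"roll":0.122}
    - {"linear":[1.18,2.68,0],"roll":0.155}
    - {"linear":[1.44,3.29,0],"roll":0.191}
    - {"linear":[1.72,3.91,0],"roll":0.227}
    - {"linear":[2,4.56,0],"roll":0.264}
    - {"linear":[2.29,5.22,0],"roll":0.302}
    - {"linear":[2.58,5.89,0],"roll":0.341}

```text
time: 16.95
ee_pos: [0.5155, -0.0577, 0.1497]
ee_rot: [0.271, 0.963, 0.0, 0.0]
wrist_force: [-1.8, 0.2, -2.0]
opening: 0.0129
```

>>> send_rows:
  increments:
    - {"linear":[0.51,0.54,0],"roll":0.04}
    - {"linear":[1.03,1.09,0],"roll":0.08}
    - {"linear":[1.55,1.65,0],"roll":0.12}
    - {"linear":[2.08,2.21,0],"roll":0.161}
    - {"linear":[2.61,2.77,0],"roll":0.202}
    - {"linear":[3.14,3.33,0],"roll":0.243}
    - {"linear":[3.66,3.89,0],"roll":0.284}
    - {"linear":[4.19,4.45,0],"roll":0.324}
    - {"linear":[4.71,5,0],"roll":0.364}
    - {"linear":[5.22,5.55,0],"roll":0.404}

```text
time: 17.95
ee_pos: [0.4997, 0.0168, 0.1497]
ee_rot: [0.459, 0.889, 0.0, 0.0]
wrist_force: [0.1, 0.8, -1.2]
opening: 0.0129
```

>>> send_rows:
  increments:
    - {"linear":[0.67,0.29,0],"roll":0.039}
    - {"linear":[1.33,0.58,0],"roll":0.077}
    - {"linear":[1.97,0.86,0],"roll":0.114}
    - {"linear":[2.6,1.14,0],"roll":0.15}
    - {"linear":[3.2,1.4,0],"roll":0.186}
    - {"linear":[3.79,1.66,0],"roll":0.219}
    - {"linear":[4.35,1.9,0],"roll":0.252}
    - {"linear":[4.89,2.14,0],"roll":0.283}
    - {"linear":[5.4,2.36,0],"roll":0.313}
    - {"linear":[5.89,2.58,0],"roll":0.341}

```text
time: 18.95
ee_pos: [0.4864, 0.0796, 0.1497]
ee_rot: [0.603, 0.798, 0.0, 0.0]
wrist_force: [-0.6, 0.1, -1.8]
opening: 0.013
```

>>> send_rows:
  increments:
    - {"linear":[0.49,0.03,0],"roll":0.026}
    - {"linear":[0.96,0.07,0],"roll":0.051}
    - {"linear":[1.39,0.1,0],"roll":0.074}
    - {"linear":[1.79,0.13,0],"roll":0.095}
    - {"linear":[2.16,0.15,0],"roll":0.115}
    - {"linear":[2.49,0.18,0],"roll":0.133}
    - {"linear":[2.79,0.2,0],"roll":0.148}
    - {"linear":[3.06,0.22,0],"roll":0.162}
    - {"linear":[3.29,0.23,0],"roll":0.175}
    - {"linear":[3.49,0.25,0],"roll":0.185}

```text
time: 19.95
ee_pos: [0.4794, 0.1136, 0.1497]
ee_rot: [0.673, 0.739, 0.0, -0.0]
wrist_force: [-0.5, 0.5, -1.4]
opening: 0.0127
```

>>> send_rows:
  increments:
    - {"linear":[0.17,-0.02,0],"roll":0.009}
    - {"linear":[0.31,-0.04,0],"roll":0.017}
    - {"linear":[0.42,-0.05,0],"roll":0.023}
    - {"linear":[0.51,-0.06,0],"roll":0.028}
    - {"linear":[0.57,-0.07,0],"roll":0.031}
    - {"linear":[0.61,-0.07,0],"roll":0.033}
    - {"linear":[0.64,-0.08,0],"roll":0.035}
    - {"linear":[0.66,-0.08,0],"roll":0.036}
    - {"linear":[0.66,-0.08,0],"roll":0.036}
    - {"linear":[0.66,-0.08,0],"roll":0.036}

```text
time: 20.95
ee_pos: [0.478, 0.12, 0.1497]
ee_rot: [0.686, 0.727, -0.0, 0.0]
wrist_force: [0.0, -0.4, -3.0]
opening: 0.0129
```

```bash
python3 - <<'E'
from h import *
s=sensors.get_state();print(s["time"],s["ee_pos"],s["wrist_force"],s["ee_rot"],rel(s["ee_pos"],-1.513))
for n,c,f in(("scene",(300,185),7),("top",(225,215),7)):
    im=vision.read_camera(n)[:,:,::-1]; cv2.imwrite(f"pics/{n}11.png",im)
    x,y=c; cv2.imwrite(f"pics/{n}11c.png",cv2.resize(im[y-40:y+40,x-50:x+50],None,fx=f,fy=f,interpolation=cv2.INTER_CUBIC))
E
```

```text
20.95 [0.47801273 0.11995438 0.14971086] [ 0.01139568 -0.40830922 -3.04161904] [ 6.86305492e-01  7.27313393e-01 -1.32558174e-05  5.58720481e-06] (array([0., 0., 0.]), np.float64(0.0), np.float64(-1.513))
```

View pics/scene11c.png

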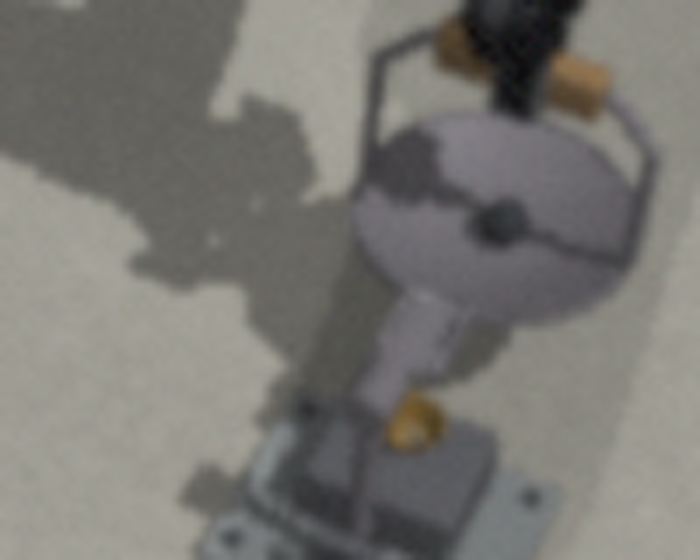

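View pics/top11c.png

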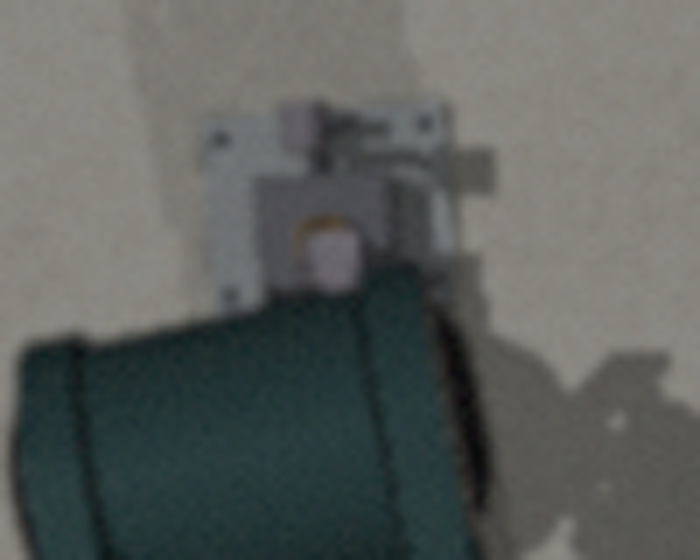

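```bash
python3 - <<'E'
from h import *
T=lambda p:(175+p[0]/7-.5,175+p[1]/7-.5); S=lambda p:(250+p[0]/7-.5,145+p[1]/7-.5)
print("lip end floor (95mm) top:",[onz("top",T(p),.09).round(4) for p in[(305,229),(361,229),(333,229)]])
Rz=Ro.from_euler("z",.058).as_matrix();d=np.array([.478,.12,.0615])
for X in([.09,0,.025],[.095,.013,.031],[.095,-.013,.031],[0,0,.019],[0,.06,.025],[0,-.06,.025],[-.06,0,.025]):
    w=d+Rz@np.array(X);print(X,((proj("scene",w)-[250,145]+.5)*7).round(),((proj("top",w)-[175,175]+.5)*7).round())
cup=np.array([.5678,.1252,.05]);print("cup",((proj("scene",cup)-[250,145]+.5)*7).round(),((proj("top",cup)-[175,175]+.5)*7).round())
print("ball",onz("scene",S((502,220)),.0615+.019))
E
```

```text
lip end floor (95mm) top: [array([0.5744, 0.1322, 0.09  ]), array([0.5739, 0.1067, 0.09  ]), array([0.5741, 0.1195, 0.09  ])]
[0.09, 0, 0.025] [413. 360.] [321. 243.]
[0.095, 0.013, 0.031] [440. 371.] [291. 234.]
[0.095, -0.013, 0.031] [379. 347.] [348. 230.]
[0, 0, 0.019] [498. 224.] [336. 440.]
[0, 0.06, 0.025] [638. 264.] [203. 451.]
[0, -0.06, 0.025] [365. 164.] [467. 430.]
[-0.06, 0, 0.025] [553. 122.] [344. 574.]
cup [404. 420.] [328. 248.]
ball [0.47525084 0.12055793 0.0805    ]
```

>>> send_rows:
  increments:
    - {"linear":[0,0,0],"roll":0}
    - {"linear":[0,0,0],"roll":0}
    - {"linear":[0,0,0],"roll":0}
    - {"linear":[0,0,0],"roll":0}
    - {"linear":[0,0,0],"roll":0}
    - {"linear":[0,0,0],"roll":0}
    - {"linear":[0,0,0],"roll":0}
    - {"linear":[0,0,0],"roll":0}
    - {"linear":[0,0,0],"roll":0}
    - {"linear":[0,0,0],"roll":0}

```text
time: 22.05
ee_pos: [0.478, 0.12, 0.1497]
ee_rot: [0.686, 0.727, -0.0, 0.0]
wrist_force: [0.3, -0.5, -2.2]
opening: 0.0132
```

>>> send_rows:
  increments:
    - {"linear":[0,0,0],"roll":0}
    - {"linear":[0,0,0],"roll":0}
    - {"linear":[0,0,0],"roll":0}
    - {"linear":[0,0,0],"roll":0}
    - {"linear":[0,0,0],"roll":0}

```text
time: 22.55
ee_pos: [0.478, 0.12, 0.1497]
ee_rot: [0.686, 0.727, -0.0, 0.0]
wrist_force: [-0.3, -0.2, -1.6]
opening: 0.0128
```

```bash
python3 - <<'E'
from h import *
s=sensors.get_state();print(s["time"],s["ee_pos"],s["wrist_force"],s["moment"],s["opening"])
for k in range(6):
    im=vision.read_camera("scene")[:,:,::-1]
    w=im[172:182,315:328].astype(float).mean(2); q=np.clip(75-w,0,None);yy,xx=np.mgrid[172:182,315:328]
    px=((q*xx).sum()/q.sum(),(q*yy).sum()/q.sum()); print(px,onz("scene",px,.0805).round(4))
cv2.imwrite("pics/scene12c.png",cv2.resize(im[145:225,250:350],None,fx=7,fy=7,interpolation=cv2.INTER_CUBIC))
cv2.imwrite("pics/scene12.png",im)
E
```

```text
22.55 [0.47802119 0.11998365 0.14969683] [-0.31631456 -0.22097826 -1.64677317] [-0.02675653 -0.03184501 -0.01439656] 0.01281900828949333
(np.float64(320.63807439824944), np.float64(176.78336980306347)) [0.4792 0.1206 0.0805]
(np.float64(320.6846188954815), np.float64(176.80282975810132)) [0.4792 0.1207 0.0805]
(np.float64(320.68910540301147), np.float64(176.8170947741364)) [0.4792 0.1208 0.0805]
(np.float64(320.6689497716895), np.float64(176.79269406392692)) [0.4792 0.1207 0.0805]
(np.float64(320.6546112115733), np.float64(176.74231464737795)) [0.479  0.1206 0.0805]
(np.float64(320.65466970387246), np.float64(176.75489749430523)) [0.4791 0.1206 0.0805]
```

View pics/scene12c.png

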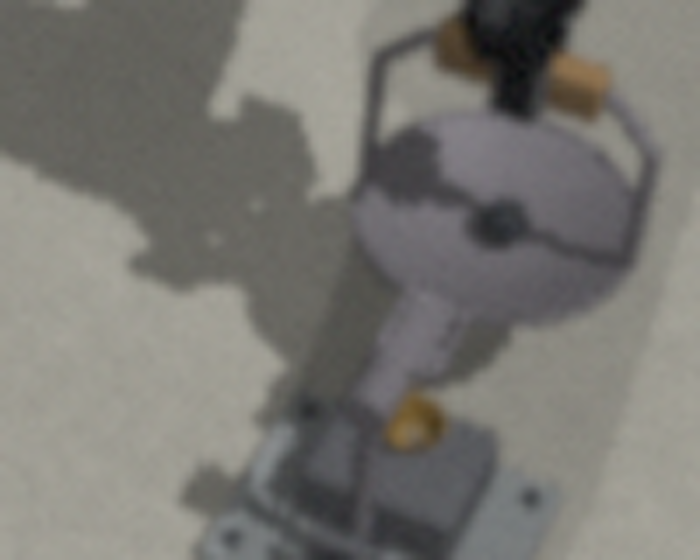

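```bash
python3 -c "
from station import finish_job; print(finish_job())"
```

```text
the job is handed in; nothing more can be done
None
```

The job is handed in at about 23 s of the 64 s allowed. `finish_job()` gave no verdict, so the figures below are my own measurements.

**What I did:** I pinched the lever's cross grip, swung it upright and released it. I then closed the fingers gently on the dish's handle, lifted it 60 mm, and carried it in one smooth 7 s move with a quarter turn. The dish is still held in the gripper.

**Last checks:**
- **Lever:** it reads within about 2° of straight up. The two views disagreed by 1–2°.
- **Lip:** its end is about 6 mm sideways of the cup's centre (limit 20 mm). It is about 35 mm above the mouth by arm height, and I saw no contact.
- **Yaw:** the dish may be about 3° off the latch's x axis (limit 10°). I left that and the lip offset uncorrected so as not to disturb the ball.
- **Ball:** it was still in six pictures and 1–2 mm from the dish's centre.
- **Dish:** it looks level, held at about 13 mm opening, with wrist forces of about 2 N.
- **Bystanders and red look-alike:** I never moved close to them. I did not measure their positions again at the end.

**Disagreements:**
- **Grip opening:** it read about 18 mm on the 20 mm lever grip and 13 mm on the 14 mm handle.
- **Lever wrist force:** the wrist force reached about 21 N while the lever was held, and I eased it before release.
- **Refused call:** one move call was refused because a roll value was missing, and nothing moved.

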